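Sweep the tube cut-off board clear and set its length stop

TASK

Get the mailing-tube cut-off board ready for the next cut: with the counter brush, not with your fingers, sweep the three cardboard tube ends and the white plug along the fence and off the open end of the bed into the grey offcut tray. Then slide the length stop along the fence until its white pointer line is level with the red marker and turn its red knob clockwise a quarter turn to clamp it there. Leave the brush standing bristles-down on the counter, off the board, and do not disturb the parcel, the tape dispenser or the date stamp.

Things in the scene. Friction and masses are not known exactly. Their poses are not given: they have to be found in the camera images.
- cutter: Tube cut-off board, fixed. Origin on the counter; x across the bed to the fence (away from the robot), y along the bed from tray to stop, z up. Plywood bed, x -85 to +85 mm, y -190 to +230 mm, top 70 mm high. Aluminium fence along the far edge, face at x +65, top 120 mm high; front lip 10 mm above the bed, inner face at x -77: 142 mm clear between. Ends open. Dark line on the bed: saw kerf.
- bed_top (a point): Point on the top of the bed, midway between lip and fence and midway along its length; axes as the board's.
- bed_end (a point): Point on the top of the bed at its open (-y) end, where the offcuts must go over the edge, midway between lip and fence; axes as the board's.
- tray_in (a point): Centre of the inner floor of the grey offcut tray, 4 mm above the counter; axes as the board's. The tray is fixed, 240 mm (x) by 170 mm (y) outside, walls 4 mm thick and 45 mm high; it reaches 20 mm under the end of the bed.
- marker: Red marker clip with a white centre line, 10 mm wide along the fence, on the back of the fence, its tab 100 mm above the counter and standing out 28 mm behind the fence. Fixed. Its y is along the fence, as the board's; its origin is on its centre line.
- stop (a joint): Travel of the length stop along the fence, m: 0 at board y +205 mm, growing towards the tray, at most 0.225. Slides with about 2 N while loose; may be slid by its knob. Dark carriage 44 x 44 mm on the fence, top 139 mm high, with an 8 mm steel plate in front of the fence over the far half of the bed (board x -4 to +65 mm), 6 mm clear of the bed.
- stop_pointer (a point): White pointer line on the rear face of the stop's carriage, at the middle of the carriage along the fence; the same line runs across its top. Level with the marker when this point and the marker have the same board y.
- clamp (a joint): Red clamp knob on top of the stop, rad: 0 = loose, bar across the fence (along the board's x); grows turning clockwise seen from above, to its hard end at 1.62 = clamped, bar along the fence. Bites from about 0.9; a shoe under it then holds the stop by friction. Takes about 0.25 N m and stays where it is left.
- clamp_grip (a point): Middle of the knob's grip bar, on the knob's axis, about 161 mm above the counter. The bar is 50 mm long, 13 mm thick and 24 mm high (its top 11 mm above this point); the axes turn with the knob, x along the bar.
- brush: Counter brush on its bristles, handle to its -x. Origin under the middle of the bristles, at their tips, z up. Black stiff bristles 116 x 34 mm, 45 mm long; wooden head 122 x 42 mm, from 44 to 64 mm high; wooden handle 26 mm wide, 20 mm thick, centred 54 mm high, from the head (x -61 mm) to x -187 mm, red at its end. About 0.16 kg.
- brush_grip (a point): Place to grip the brush, on the handle next to the head: 75 mm from the brush's origin towards the handle's end and 54 mm above the tips of the bristles; axes as the brush's. Grip across the handle (26 mm).
- offcut1: Cardboard tube end, an open ring standing on the bed, 50 mm across, 30 mm high. Origin at the centre of its underside. About 20 g.
- offcut2: Greyer brown cardboard tube end, 50 mm across, 22 mm high. Origin at the centre of its underside. About 20 g.
- offcut3: Cardboard tube end, 42 mm across, 28 mm high. Origin at the centre of its underside. About 20 g.
- plug: Spoilt white plastic end plug, 48 mm across its flange, 20 mm high. Origin at the centre of its underside. About 20 g.
- parcel: Small cardboard parcel 150 x 110 x 60 mm on the counter; origin under its centre. Leave alone.
- tape_dispenser: Heavy blue tape dispenser, 150 x 64 mm, 96 mm high; origin under its centre. Leave alone.
- date_stamp: Date stamp, black base 56 x 34 mm with a dark wooden handle, 72 mm high; origin under its centre. Leave alone.
There are look-alikes about, which are no part of the job. There is more than one size of the plug; the one meant has the size given above.

How it is judged (in metres and radians):
On the way, in this order (a step that is already met when the one before it is completed fails the run):
1. the brush is held in the gripper over the bed (x of brush in the frame of bed_top between -0.1 and 0.1 m and y of brush in the frame of bed_top between -0.25 and 0.25 m and z of brush in the frame of bed_top above -0.006 m and contact force between the fingers and brush above 1 N), for 0.1 s.
2. all four pieces of scrap lie in the offcut tray (x of offcut1 in the frame of tray_in between -0.118 and 0.118 m and y of offcut1 in the frame of tray_in between -0.083 and 0.083 m and z of each of offcut1, offcut2, offcut3, plug in the frame of tray_in below 0.05 m and x of offcut2 in the frame of tray_in between -0.118 and 0.118 m and y of offcut2 in the frame of tray_in between -0.083 and 0.083 m and x of offcut3 in the frame of tray_in between -0.118 and 0.118 m and y of offcut3 in the frame of tray_in between -0.083 and 0.083 m and x of plug in the frame of tray_in between -0.118 and 0.118 m and y of plug in the frame of tray_in between -0.083 and 0.083 m), for 0.2 s.
3. the stop is level with the marker and clamped (y of stop_pointer in the frame of marker between -0.005 and 0.005 m and value of joint clamp above 1.3 rad), for 0.2 s.
At the end, for the whole second after the job is handed in: All four pieces of scrap lie at rest inside the offcut tray, the stop's pointer is within 5 mm of the marker along the fence with its knob turned past 1.3 rad, and the brush stands bristles-down at rest on the counter, not on the board (all of step 2 and all of step 3 and height (world z) of brush between -0.01 and 0.01 m and angle between brush's own z axis and vertical below 0.2 rad and linear speed of brush below 0.02 m/s and linear speed of each of offcut1, offcut2, offcut3, plug below 0.03 m/s); the robot touches nothing.
It fails at once if a piece of scrap is pushed or picked with the fingers or the arm (over 1 N) (contact force between any of the fingers, the arm and offcut1 above 1 N or contact force between any of the fingers, the arm and offcut2 above 1 N or contact force between any of the fingers, the arm and offcut3 above 1 N or contact force between any of the fingers, the arm and plug above 1 N).
It fails at once if the parcel, tape dispenser or date stamp is moved more than 20 mm or tipped (distance of any of parcel, tape_dispenser, date_stamp from where it was at the start of the episode above 0.02 m or angle between any of parcel, tape_dispenser, date_stamp's own z axis and vertical above 0.3 rad).
It also fails if it takes over 72 s, if anything falls off the work surface, if the arm or the gripper's body presses on something with over 40 N, if the wrist force passes 120 N, or if a joint passes its speed limit or range.

ROBOT

A 6-joint arm with a two-finger parallel gripper is mounted at the origin on the work surface. World frame = base frame: x ahead of the robot, y to its left, z up, the work surface at z = 0. Lengths are in m, angles in degrees, forces in N, time in s.
With the tool pointing down it reaches from about 0.325 to 0.775 m from the base axis. Payload 5.5 kg.
Tool frame: the origin (TCP) lies at the centre of the arm's flange, where the gripper is bolted on; the fingertips stand 182 mm ahead of it and the grasp point (between the pads) lies 163 mm ahead of it; z points along the fingers, y is the line along which they close (so a half turn about z gives the same grasp; the last joint's range is limited). The gripper opens to 88 mm and grips with 3 to 60 N. Pads are 20 mm wide; open, the fingers measure 115 mm over their backs; the gripper's body (75 mm by 178 mm) begins 61 mm behind the grasp point.
Start: joints at [68.772, 5.22, 70.514, -0, 104.267, -3.249], TCP at [0.185, 0.571, 0.405] pointing down, gripper open.
Joint ranges: [-164.24, 164.24], [-49.07, 125.15], [9.68, 141.18], [-86.29, 266.29], [3.28, 154.24], [-151.56, 151.56]. Speed limits (degrees/s): [147.25, 147.25, 172.46, 180, 180, 180].

INTERFACE

Orientations are given as [roll, pitch, yaw] about the fixed x, y, z axes, in that order (R = Rz(yaw) Ry(pitch) Rx(roll)).
In Python, from station import r gives the robot as it stands. The module is installed in compiled form; this text tells all that it offers. Calls block until the motion is done:
- r.reach(position, orientation): joint-space move of the TCP to a pose.
- r.servo_line(position, rotation=None, speed=0.15): straight line of the TCP; rotation=None keeps the orientation; speed is the mean speed in m/s.
- r.move_joints(angles): joint-space move.
- r.let_go() and r.grab(squeeze=None): open the fingers fully, or close them until they stop; squeeze is the grip in N (None keeps the last).
- r.wait(seconds).
- r.inverse_kinematics(position, orientation): joint angles nearest the present ones, or None.
- r.sense(): the state.
- r.snapshot(name): name is "scene" or "top" or "wrist"; returns a dict with "frame" (384x512x3 uint8, red, green, blue), "fx", "fy", "cx", "cy" (pixels), "R" (3x3) and "t" (3): a world point X has camera coordinates R X + t. Camera axes: x right, y down, z forward; pixel columns grow to the right and rows downward; lengths in m; the calibration is good to about 2 mm. A picture is of the moment at which its call begins. There is no depth.
A pose or a line that the arm cannot do raises r.IKError and nothing moves.
- r.hand_in(): hands the job in; it is judged then, once.
The state is a dict: "clock": time; "joints": joint angles; "joint_vel": joint speeds; "joint_torque": joint torques, N m; "tcp_pos": TCP position; "orientation": TCP orientation; "contact_force": force on the tool from outside, world axes, zero at the start; "torque": the same for the moment, N m; "opening": finger opening in m; "gripper_force": force on a finger pad.
Only numpy, scipy, OpenCV 4.12 (cv2) and the standard library are available. Lean on these libraries where they do the work, as an engineer would, in place of code of your own. Each camera call takes 0.05 s, during which the arm holds its last target. There are 200 camera calls.

## Working session

There is one attempt and no reset: what is moved stays moved. The work goes in short steps, each a Python script; the robot and the scene stay as the last script left them, time stands still between calls to the robot, and variables do not carry over. Pictures are saved under pics/ and viewed, at most 10 in all, crops included, and the job is handed in when it is done.

```bash
mkdir -p pics; cat > h.py <<'E'
import numpy as np, cv2
from station import r
def snap(n,f):
    s=r.snapshot(n); cv2.imwrite(f'pics/{f}.png',cv2.cvtColor(s['frame'],cv2.COLOR_RGB2BGR)); 
    np.savez(f'pics/{f}.npz',**{k:np.array(v) for k,v in s.items()}); return s
def ray(s,u,v):
    R=np.array(s['R']);t=np.array(s['t']);d=R.T@np.array([(u-s['cx'])/s['fx'],(v-s['cy'])/s['fy'],1.]);return -R.T@t,d/np.linalg.norm(d)
def onz(s,u,v,z):
    o,d=ray(s,u,v);return o+d*(z-o[2])/d[2]
def tri(*a):
    A=np.zeros((3,3));b=np.zeros(3);L=[]
    for s,u,v in a:
        o,d=ray(s,u,v);P=np.eye(3)-np.outer(d,d);A+=P;b+=P@o;L.append((o,P))
    x=np.linalg.solve(A,b);return x,[float(np.linalg.norm(P@(x-o))) for o,P in L]
def proj(s,X):
    c=np.array(s['R'])@X+np.array(s['t']);return c[:2]/c[2]*[s['fx'],s['fy']]+[s['cx'],s['cy']]
load=lambda f:np.load(f'pics/{f}.npz')
E
python3 - <<'E'
from h import *
for n in("scene","top","wrist"):
    s=snap(n,n+'0'); print(n,-np.array(s['R']).T@s['t'],s['fx'],np.array(s['R']).round(2).tolist())
a=[cv2.imread(f'pics/{n}0.png') for n in("scene","top")]
for n,i in zip("st",a): cv2.imwrite(f'pics/{n}0b.png',cv2.resize(i,(800,600),interpolation=cv2.INTER_CUBIC))
print(r.sense())
E
```

```text
scene [ 1.36130099 -0.4089592   0.8793187 ] 478.57572729282026 [[0.48, 0.88, -0.01], [0.55, -0.31, -0.77], [-0.68, 0.37, -0.63]]
top [0.4031902  0.03085039 1.0388626 ] 402.3215023589135 [[0.0, -1.0, 0.03], [-0.98, -0.01, -0.18], [0.18, -0.02, -0.98]]
wrist [0.11632032 0.59465688 0.38354282] 277.3723768928488 [[0.31, 0.95, -0.0], [0.92, -0.3, 0.27], [0.25, -0.08, -0.96]]
{'clock': 0.15, 'joints': array([ 6.87692458e+01,  5.25260730e+00,  7.05650212e+01, -8.30737144e-04,
        1.04267113e+02, -3.24778336e+00]), 'joint_vel': array([ 0.05936068, -0.1878802 , -0.14650034,  0.04844837,  0.04578462,
        0.00223703]), 'joint_torque': array([ 1.54639794e-03, -4.47042775e+01, -4.06909382e+01,  6.98838104e-02,
        2.74101068e-02, -1.00744528e-04]), 'tcp_pos': array([0.18525219, 0.57073308, 0.40378257]), 'orientation': array([-1.79915349e+02, -3.99681488e-03,  1.62016822e+02]), 'contact_force': array([-0.33928717, -0.23496204,  0.05390125]), 'torque': array([-0.0228285 , -0.04998949,  0.03591623]), 'gripper_force': 0.0, 'opening': 0.08798026758587396}
```

View pics/s0b.png

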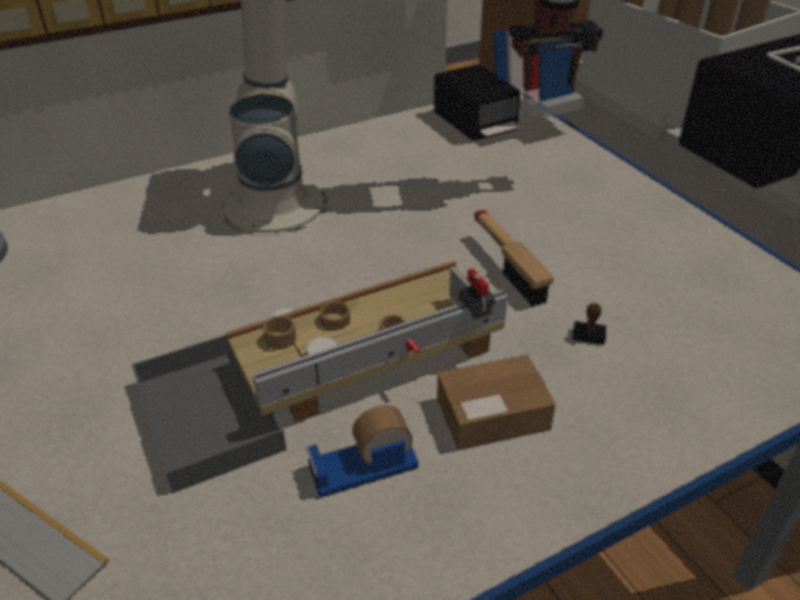

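View pics/t0b.png

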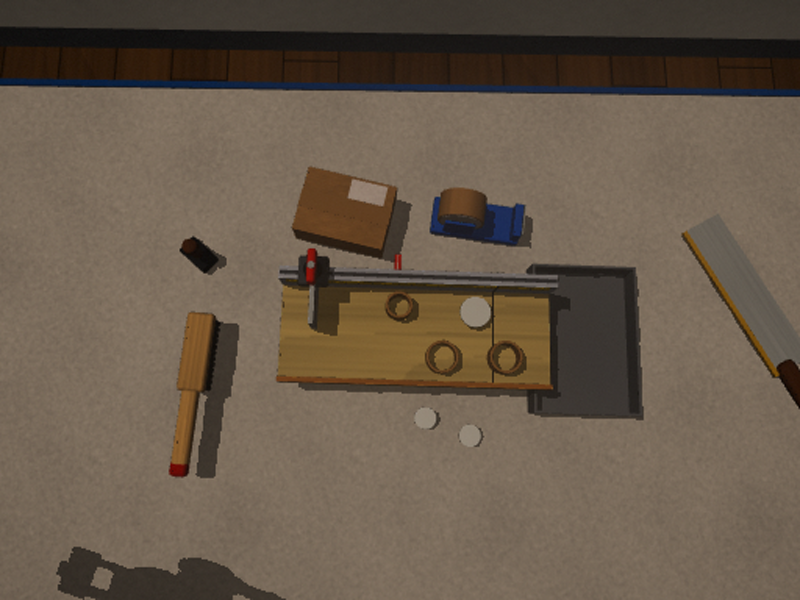

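The top view shows the board with its fence away from the robot (up = +x). The stop is at (311,265), the marker at (398,262) and the brush head at (197,350), with its handle end at (179,469). There are three plug candidates: (475,312) on the bed, and (426,418) and (470,435) on the counter. The one on the bed looks larger, which fits 48 mm. I'll confirm that in enlarged crops.

```bash
python3 - <<'E'
import cv2
def crop(f,u0,u1,v0,v1,k,o):
    i=cv2.imread(f'pics/{f}.png')[v0:v1,u0:u1]; i=cv2.convertScaleAbs(cv2.resize(i,None,fx=k,fy=k,interpolation=cv2.INTER_CUBIC),alpha=1.5); cv2.imwrite(f'pics/{o}.png',i)
crop('top0',100,366,150,310,3,'tc')
crop('scene0',140,360,125,275,3.6,'sc')
E
```

```text
(no output)
```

View pics/tc.png

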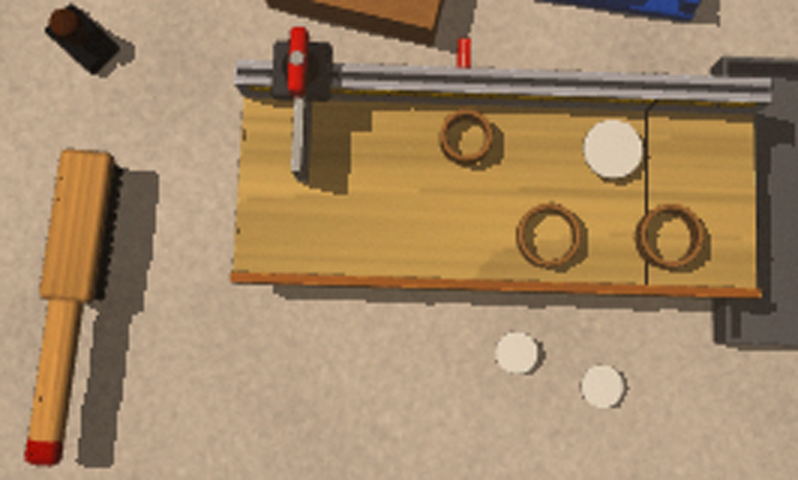

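View pics/sc.png

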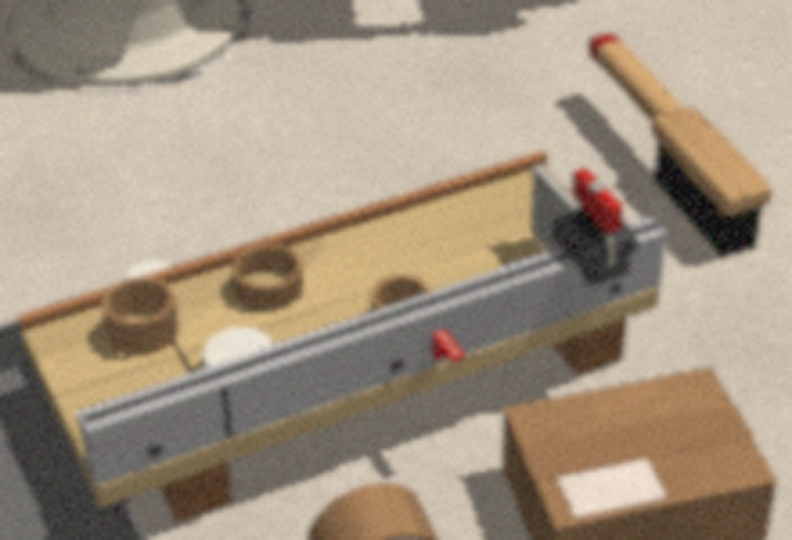

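The plug on the bed is about 58/3 px across, or 47 mm. The two on the counter are about 38 mm, so the bed one at crop (613,149) is the one meant. I'll compute the positions now.

```bash
python3 - <<'E'
from h import *
np.set_printoptions(precision=4,suppress=True)
T=load('top0');S=load('scene0')
t=lambda x,y:(T,100+x/3-.33,150+y/3-.33)
s=lambda x,y:(S,140+x/3.6-.36,125+y/3.6-.36)
for n,a,b in [("lip L outer",(232,275),(546,155)),("lip R outer",(762,291),(22,320)),("fence R",(771,90),(80,413)),
 ("knob mid",(298,60),(598,198)),("marker tip",(464,39),(455,352)),
 ("handle end top",(43,463),(597,36)),("head far edge mid",(87,151),(750,200)),("head near mid",(66,298),(672,113)),
 ("parcel",(440,30),(505,405)),("plug top",(613,149),(237,347))]:
    print(n,*tri(t(*a),s(*b)))
print("at heights")
for n,a,z in [("plug",(613,149),.09),("o1",(467,137),.098),("oL",(549,236),.1),("oR",(672,236),.1),
 ("lipL",(232,277),.08),("lipR",(762,292),.08),("marker tip",(464,39),.102),("knob",(298,60),.172),
 ("ha end",(43,460),.064),("headfar",(87,151),.064),("headnear",(66,298),.064),
 ("stamp",(85,45),.02),("stampR",(117,60),0),("fenceL",(236,64),.12),("fenceR",(771,80),.12),("stopplate front",(298,178),.12),
 ("trayR",(798,350),.045),("parcelcorner",(440,30),.06),("tapecorner",(535,5),.0),("tapetip",(700,0),.03)]:
    print(n,onz(*t(*a),z))
E
```

```text
lip L outer [0.4608 0.1786 0.0795] [0.0011486920595122328, 0.0011486920595121938]
lip R outer [ 0.4493 -0.2392  0.0815] [0.00196080855422419, 0.0019608085542242586]
fence R [ 0.6015 -0.2428  0.1268] [0.00023842066723604139, 0.00023842066723598338]
knob mid [0.6143 0.1219 0.1642] [0.0007446093929843533, 0.0007446093929843129]
marker tip [ 0.6459 -0.0045  0.1063] [0.00019381994104364987, 0.00019381994104360417]
handle end top [0.3161 0.3213 0.0627] [0.00018168647080530256, 0.0001816864708053873]
head far edge mid [0.5621 0.3024 0.0579] [0.0001633732682901353, 0.0001633732682901458]
head near mid [0.4431 0.3115 0.0628] [0.0006111357817277477, 0.000611135781727786]
parcel [0.6664 0.0176 0.0642] [0.003961929265629726, 0.003961929265629813]
plug top [ 0.5599 -0.1232  0.0939] [0.00019050134629199436, 0.00019050134629198078]
at heights
plug [ 0.5605 -0.124   0.09  ]
o1 [ 0.5682 -0.0069  0.098 ]
oL [ 0.4898 -0.0706  0.1   ]
oR [ 0.4901 -0.167   0.1   ]
lipL [0.4587 0.1774 0.08  ]
lipR [ 0.4478 -0.2415  0.08  ]
marker tip [ 0.6471 -0.0045  0.102 ]
knob [0.6121 0.1204 0.172 ]
ha end [0.3184 0.3209 0.064 ]
headfar [0.561  0.3006 0.064 ]
headnear [0.4427 0.3105 0.064 ]
stamp [0.6607 0.3197 0.02  ]
stampR [0.6524 0.2967 0.    ]
fenceL [0.6211 0.1738 0.12  ]
fenceR [ 0.6111 -0.245   0.12  ]
stopplate front [0.5318 0.1235 0.12  ]
trayR [ 0.4026 -0.2788  0.045 ]
parcelcorner [0.6657 0.014  0.06  ]
tapecorner [ 0.7055 -0.0719  0.    ]
tapetip [ 0.7025 -0.2132  0.03  ]
```

The measurements are consistent: board origin ≈ (0.5386, -0.0534) with yaw -1.5°, lip top at 80 mm, handle top ≈ 63 mm and knob middle ≈ 164 mm. Next I grab the brush and bring it over the bed.

```bash
cat >> h.py <<'E'
np.set_printoptions(precision=4,suppress=True)
O=np.array([.5386,-.0534]);YB=-1.5
bx=np.array([np.cos(np.radians(YB)),np.sin(np.radians(YB))]);by=np.array([-bx[1],bx[0]])
B=lambda x,y:O+x*bx+y*by            # board -> world xy
P=lambda xy,z:[xy[0],xy[1],z+.163]  # grasp point -> TCP
toB=lambda p:np.array([(p[:2]-O)@bx,(p[:2]-O)@by])
E
cat > a.py <<'E'
from h import *
yaw=-4.6; bd=np.array([np.cos(np.radians(yaw)),np.sin(np.radians(yaw))]); g=np.array([.5015,.3062])-.080*bd
r.reach(P(g,.13),[180,0,180+yaw])
r.servo_line(P(g,.055)); r.grab(40); print(r.sense()['opening'],r.sense()['gripper_force'])
r.servo_line(P(g,.26),speed=.2)
q=B(-.006-.080,.118)
r.servo_line(P(q,.26),[180,0,180+YB],speed=.25)
s=r.sense();print(s['clock'],s['opening'],s['tcp_pos'],s['contact_force'])
snap('top','top1'); snap('scene','scene1')
a=[cv2.imread(f'pics/{n}1.png') for n in('top','scene')]
cv2.imwrite('pics/c1.png',np.vstack([cv2.resize(a[0][100:290,100:366],None,fx=2,fy=2,interpolation=2),cv2.resize(a[1][70:180,140:406],None,fx=2,fy=2,interpolation=2)]))
E
python3 a.py
```

```text
0.026052798901203118 39.94712233543396
5.4667 0.02549022222761022 [0.4556 0.0674 0.4227] [-0.2243  0.4167 -2.1839]
```

View pics/c1.png

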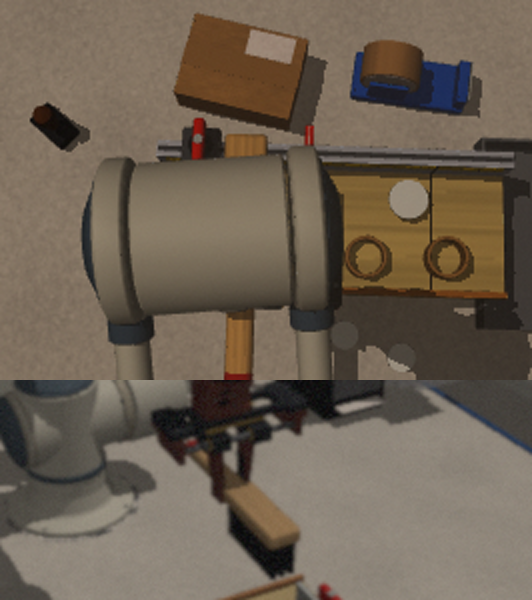

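The brush is held level, and its head's far edge is at crop (246,135). I check its length position against the +55 mm expected, then lower it and sweep.

```bash
cat > b.py <<'E'
from h import *
T=load('top1'); X=onz(T,100+246/2,100+135/2,.27); d=toB(X); print(d)
if abs(d[0]-.055)<.008 and abs(d[1]-.118)<.01:
    c=-.086-(d[0]-.055)*.5
    r.servo_line(P(B(c,.118),.16),speed=.2)
    r.servo_line(P(B(c,.118),.054+.070+.003),speed=.08)
    print(r.sense()['contact_force'],r.sense()['tcp_pos'])
    for y,v in((.03,.1),(-.06,.1),(-.14,.1),(-.2,.08),(-.235,.08)):
        r.servo_line(P(B(c,y),.127),speed=v); s=r.sense(); print(y,s['clock'],s['contact_force'],s['opening'])
    r.wait(.3)
    snap('top','top2'); snap('scene','scene2')
    a=[cv2.imread(f'pics/{n}2.png') for n in('top','scene')]
    cv2.imwrite('pics/c2.png',np.vstack([cv2.resize(a[0][130:290,200:466],None,fx=2,fy=2,interpolation=2),cv2.resize(a[1][180:320,70:336],None,fx=2,fy=2,interpolation=2)]))
E
python3 b.py
```

```text
[0.0515 0.1182]
[ 0.4398 -0.5418 -2.4758] [0.4574 0.0667 0.2895]
0.03 7.8083 [ 0.3172  0.1312 -1.717 ] 0.025850831552378318
-0.06 8.8583 [ 0.3828  0.7754 -1.2553] 0.025995755353128328
-0.14 9.8083 [-0.4311 -0.2313 -1.6194] 0.02555662000359873
-0.2 10.7083 [ 0.0087  0.0234 -1.462 ] 0.02580048103380736
-0.235 11.3 [-0.385  -0.3627 -1.3474] 0.0261625095851258
```

```bash
ls pics | grep c2.png
```

```text
c2.png
```

View pics/c2.png

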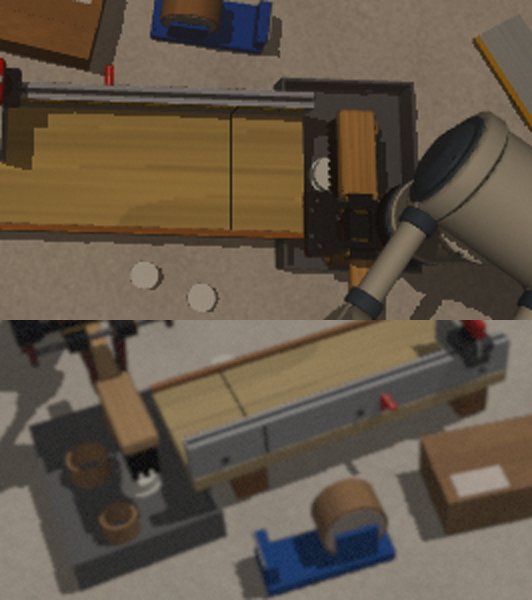

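The bed is clear. Two rings and the plug are visible in the tray, and the third ring is hidden behind the brush. I'll put the brush back where it stood and look again.

```bash
cat > c.py <<'E'
from h import *
c=-.084; yaw=-4.6; bd=np.array([np.cos(np.radians(yaw)),np.sin(np.radians(yaw))]); g=np.array([.4915,.3062])-.080*bd
r.servo_line(P(B(c,-.235),.26),speed=.2)
snap('top','top3')
r.servo_line(P(g,.26),[180,0,180+yaw],speed=.3)
snap('scene','scene3')
r.servo_line(P(g,.075),speed=.2); r.servo_line(P(g,.0545),speed=.04)
s=r.sense();print(s['clock'],s['contact_force'],s['tcp_pos'])
r.let_go(); r.servo_line(P(g,.16),speed=.2)
r.reach(P(B(-.03,.10),.26),[180,0,180+YB]); r.wait(.2)
snap('wrist','wrist4');snap('scene','scene4'); print(r.sense()['clock'])
a=[cv2.imread(f'pics/{n}.png') for n in('scene3','scene4')]
top=np.hstack([cv2.resize(a[0][195:315,70:230],(400,300),interpolation=2),cv2.resize(a[1][100:220,250:410],(400,300),interpolation=2)])
w=cv2.resize(cv2.imread('pics/wrist4.png'),(400,300))
cv2.imwrite('pics/c3.png',np.vstack([top,np.hstack([w,cv2.resize(cv2.imread('pics/top3.png'),(400,300))])]))
E
python3 c.py
```

```text
16.5 [-2.9753 -2.1223  4.502 ] [0.4116 0.3126 0.2179]
19.6833
```

View pics/c3.png

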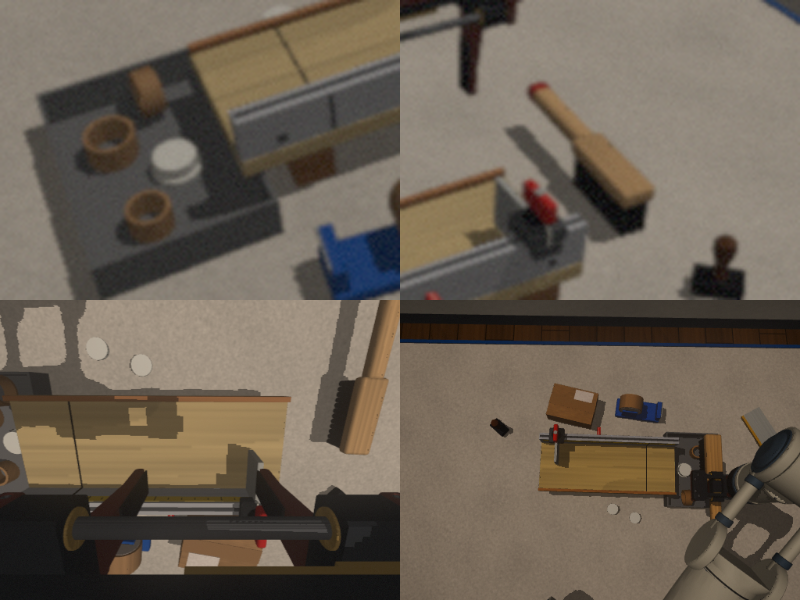

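All four pieces are in the tray: two rings flat, the plug, and one ring on its side at the front wall. The brush stands on the counter. I'll take a wrist view shifted past the fence for the knob and marker, and check the side-lying ring's position.

```bash
cat > d.py <<'E'
from h import *
S=load('scene3'); X=onz(S,70+147/2.5,195+92/2.5,.03); print('ring',toB(X)-[0,-.255])
r.reach(P(B(.125,.115),.28),[180,0,180+YB]); r.wait(.3)
snap('wrist','wrist5'); print(r.sense()['clock'])
cv2.imwrite('pics/c4.png',cv2.convertScaleAbs(cv2.resize(cv2.imread('pics/wrist5.png'),(800,600),interpolation=2),alpha=1.3))
E
python3 d.py
```

```text
ring [-0.095   0.0198]
20.7083
```

View pics/c4.png

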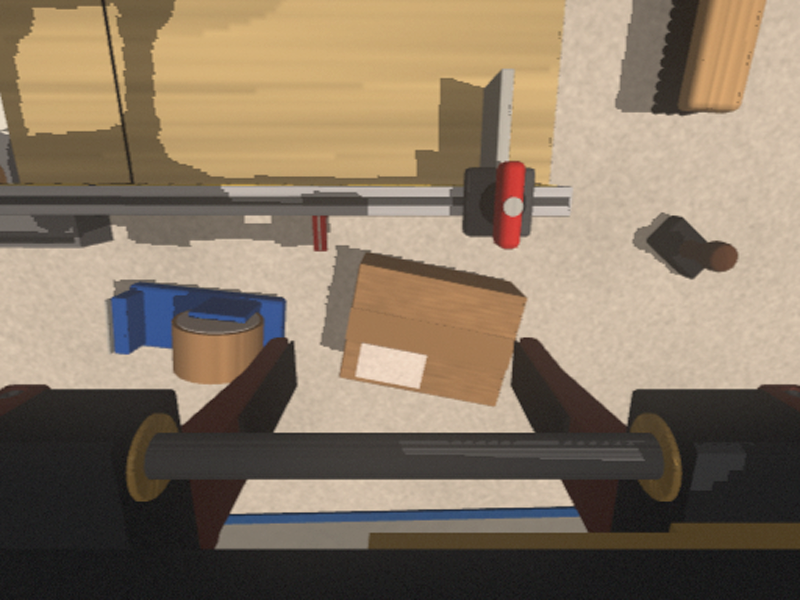

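The knob's centre dot is at (513,207), the carriage spans (465–533), and the marker's centre line is at (320,233). I locate both, then grip the knob and slide it.

```bash
cat > e.py <<'E'
from h import *
W=load('wrist5');T=load('top0');k=.64
w=lambda x,y:(W,(x+.5)*k-.5,(y+.5)*k-.5)
K,e=tri(w(513,207),(T,100+297/3-.33,150+59/3-.33)); print('knob tri',K,e,toB(K))
M,e=tri(w(320,249),(T,100+464/3-.33,150+39/3-.33)); print('marker tri',M,e,toB(M))
kn=toB(onz(*w(513,207),.172)); mk=toB(onz(*w(320,235),.102)); print('wrist knob,marker',kn,mk)
car=[toB(onz(*w(x,182),.139)) for x in(465,534)];print('carriage',car)
E
python3 e.py
```

```text
knob tri [0.6115 0.1209 0.1799] [0.0008012110812593929, 0.0008012110812592992] [0.0683 0.1762]
marker tri [ 0.6468 -0.0039  0.0985] [0.0013727277202784996, 0.001372727720278354] [0.1069 0.0523]
wrist knob,marker [0.0693 0.1788] [0.0946 0.0543]
carriage [array([0.056 , 0.1554]), array([0.0561, 0.1993])]
```

```bash
cat > f.py <<'E'
from h import *
x=.070
r.reach(P(B(x,.1775),.225),[180,0,180+YB]); r.servo_line(P(B(x,.1775),.165),speed=.1)
print(r.sense()['contact_force']); r.grab(25); print(r.sense()['opening'])
r.servo_line(P(B(x,.0535),.165),speed=.06); s=r.sense(); print(s['contact_force'],s['tcp_pos'],toB(s['tcp_pos']))
r.let_go(); r.servo_line(P(B(x,.0535),.225),speed=.1)
r.reach(P(B(.125,.0535),.28),[180,0,180+YB]); r.wait(.3)
snap('wrist','wrist6'); print(r.sense()['clock'])
cv2.imwrite('pics/c5.png',cv2.convertScaleAbs(cv2.resize(cv2.imread('pics/wrist6.png')[90:190,170:330],(800,500),interpolation=2),alpha=1.5))
E
python3 f.py
```

```text
[ 0.8742 -0.247   0.2041]
0.026772095648440325
[-5.678   0.6472  0.4137] [ 0.6099 -0.0017  0.3279] [0.0699 0.0535]
27.7
```

View pics/c5.png

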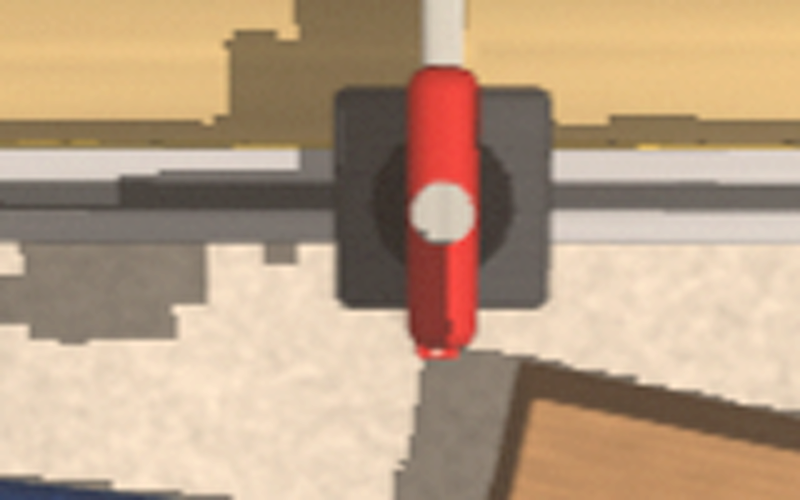

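The fingers had closed at 27 mm, on the round boss under the bar, so I'll grip higher to turn the knob. The marker centre at (439,352) and the knob dot at (443,212) look level. I check that numerically, then turn.

```bash
cat > g.py <<'E'
from h import *
W=load('wrist6'); w=lambda x,y:(W,170+(x+.5)/5-.5,90+(y+.5)/5-.5)
k=toB(onz(*w(443,212),.172));c=toB(onz(*w(443,300),.139));m=toB(onz(*w(439,352),.102));print(k,c,m)
d=(k[1]+c[1])/2-m[1]; print('off',d)
x=k[0]; y=.0535
if abs(d)<.003:
    r.reach(P(B(x,y),.235),[180,0,180+YB]); r.servo_line(P(B(x,y),.1715),speed=.1)
    r.grab(30); print(r.sense()['opening'],toB(r.sense()['tcp_pos']))
    if r.sense()['opening']<.018:
        j=np.array(r.sense()['joints'])
        for a in(30,60,91):
            q=j.copy(); q[5]+=a; r.move_joints(list(q)); s=r.sense(); print(a,s['torque'],s['contact_force'],s['opening'],s['orientation'],toB(s['tcp_pos']))
        r.let_go(); p=r.sense()['tcp_pos']; r.servo_line([p[0],p[1],p[2]+.07],speed=.15)
        r.reach(P(B(.125,.0535),.28),[180,0,180+YB]); r.wait(.3)
        snap('wrist','wrist7'); print(r.sense()['clock'])
        cv2.imwrite('pics/c6.png',cv2.convertScaleAbs(cv2.resize(cv2.imread('pics/wrist7.png')[90:190,170:330],(800,500),interpolation=2),alpha=1.5))
E
python3 g.py
```

```text
[0.0685 0.055 ] [0.0883 0.055 ] [0.1052 0.054 ]
off 0.0009099959983367156
0.013054613998294563 [0.0686 0.0535]
30 [-0.2298  0.1415 -0.1583] [-1.0372 -1.3496  0.0452] 0.013038938278236803 [-179.97     -0.0008  148.6236] [0.0685 0.0533]
60 [-0.3833  0.5944 -0.1105] [-2.549  -1.9436  1.2669] 0.012706316170990675 [-179.952    -0.0138  118.6979] [0.0684 0.0534]
91 [-0.4545  0.9787 -0.1189] [-5.2547 -1.6043  2.1631] 0.012828388905043118 [-179.8959    0.0246   87.616 ] [0.0681 0.0533]
35.3167
```

```bash
python3 - <<'E'
from h import *
r.reach([.35,.15,.5],[180,0,180]); r.wait(.3)
snap('top','top8');snap('scene','scene8'); print(r.sense()['clock'])
a=cv2.imread('pics/c6.png'); t=cv2.imread('pics/top8.png')
s=cv2.imread('pics/scene8.png')
cv2.imwrite('pics/c7.png',np.vstack([np.hstack([cv2.resize(a,(400,250)),cv2.resize(t[:240],(400,250))]),cv2.resize(s[100:315,70:390],(520,350),interpolation=2)[:, :].copy() if 0 else cv2.resize(s[110:310,60:400],(800,350))]))
E
```

```text
37.05
```

View pics/c7.png

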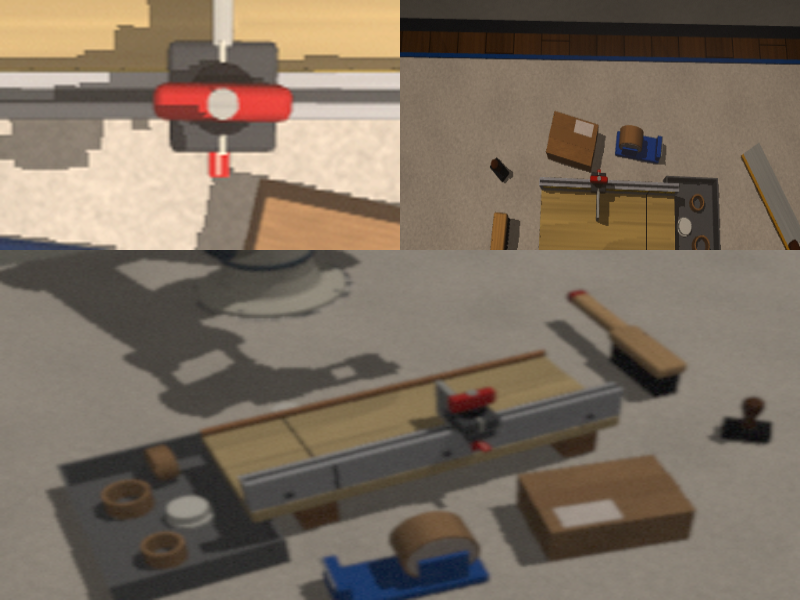

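The bar lies along the fence and the pointer line is level with the marker (about 1 mm off, after parallax). All four pieces are in the tray, the brush is standing, and the other items are undisturbed.

```bash
python3 -c "
from station import r
print(r.hand_in())"
```

```text
the job is handed in; nothing more can be done
None
```

I handed the job in with all four pieces swept into the tray, the stop about 1 mm from the marker with its knob turned about 90° to clamp it, and the brush standing on the counter off the board; `hand_in()` returned no verdict, so these are from the last pictures.

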